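# Sort the sample tins by weight and shut the storage case

### The arm

A 6-joint arm with a two-finger parallel gripper is mounted at the origin on the work surface. World frame = base frame: x ahead of the robot, y to its left, z up, the work surface at z = 0. Lengths are in m, angles in rad, forces in N, time in s.
With the tool pointing down it reaches from about 0.425 to 0.95 m from the base axis. Payload 3.5 kg.
Tool frame: the origin (TCP) lies at the very end of the fingers, on their centre line; the grasp point (between the pads) lies 19 mm behind it (ctrl.pinch_z is the distance from the TCP to the grasp point, in m); z points along the fingers, y is the line along which they close (so a half turn about z gives the same grasp; the last joint's range is limited). The gripper opens to 85 mm and grips with 20 to 120 N. Pads are 22 mm wide; open, the fingers measure 114 mm over their backs; the gripper's body (76 mm by 85 mm) begins 54 mm behind the grasp point. The pads swing forward as they close: fully open they stand 13 mm farther back than shut.
Start: joints at [-1.259, 0.286, 1.577, -0, 1.279, -0.15], TCP at [0.301, -0.604, 0.231] pointing down, gripper open.
Joint ranges: [-2.77, 2.77], [-0.9, 2.22], [0.21, 2.48], [-1.53, 4.67], [0.24, 2.81], [-2.84, 2.84]. Speed limits (rad/s): [2.79, 2.79, 3.14, 3.14, 3.14, 3.14].

### API

Orientations are given as a unit quaternion [x, y, z, w].
In Python, from plant import ctrl gives the robot as it stands. The module is installed in compiled form; this text tells all that it offers.
- The arm moves only by the shell command python3 -m crank 'ROWS' [OPENING] [FORCE]. ROWS is JSON, a list of rows, each a list of 6 numbers: the shift along the tool's x, y, z in cm, then the turn, a rotation vector about the tool's x, y, z in rad. In form: [[tx, ty, tz, rx, ry, rz], ...]. A call has 1 to 10 rows; each row is the pose to reach, as a shift and turn from the pose commanded when the call began, along the tool's axes at that moment; what a row does not reach only later rows make up. A row lasts 1/10 s, in which the tool goes at most 50 mm and 8.59 degrees, less where a joint would pass 70% of its speed; a pose out of reach is approached as far as the arm can. A call with a gripper value outside its range is refused whole. OPENING is the opening, from 0 (shut) to 1 (fully open), set as the call begins (- or left out, the last holds). The fingers move at their own pace and stop on an object; FORCE is the grip in N (left out, the last holds). Time passes only in rows, so rows that repeat a pose let the fingers close. It gives the time, the measured TCP pose, the force, the opening and the grip force at its end, in the units of the state.
- ctrl.get_state(): the state, without advancing time (a new reading comes with each control period).
- ctrl.read_camera(name): name is "scene" or "top" or "wrist"; returns (picture, depth): 384x512x3 uint8, blue, green, red; 384x512 float32, m along the optical axis (not along the pixel's ray), 0 where there is no reading.
- ctrl.camera_info(name): a dict with "K" (3x3 intrinsics, pixels), "k1" (the pictures are not rectified: a ray, as slopes to the right and down, at radius r is drawn at 1 + k1 r^2 times it, then the intrinsics apply), "origin" and "orientation" of the camera in the world. Camera axes: x right, y down, z forward; pixel columns grow to the right and rows downward; lengths in m; the calibration is good to about 2 mm. A picture is of the moment at which its call begins: read the wrist's pose just before it. camera_info takes no time and is no camera call; for the wrist camera it gives the pose at the moment of the call.
- ctrl.sign_off(): hands the job in; it is judged then, once.
The state is a dict: "time": time; "qpos": joint angles; "dq": joint speeds; "joint_efforts": joint torques, N m; "eef_pos": TCP position; "tcp_rot": TCP orientation; "contact_force": force on the tool from outside, world axes, zero at the start; "wrist_torque": the same for the moment, N m; "opening": opening from 0.0 (shut) to 1.0 (fully open); "finger_force": force on a finger pad.
Only numpy, scipy, OpenCV 4.12 (cv2) and the standard library are available. Lean on these libraries where they do the work, as an engineer would, in place of code of your own. Each camera call takes 0.05 s, during which the arm holds its last target. There are 200 camera calls.

### The job

The sample tins on the bench look alike, but some hold a heavy metal specimen and the rest are empty: tell which by feeling their weight. Slide the storage case's cover all the way open, put every loaded tin in its compartment and every empty tin in the open steel tray, then slide the cover fully home against its stop. Do not disturb the flask, the spectacle case or the mouse.

Things in the scene. Friction and masses are not known exactly. Their poses are not given: they have to be found in the camera images.
- tin1: round squat aluminium sample tin with a screw lid, 44 mm across, 36 mm high, standing on the bench at the start; all tins look the same, but each is either empty (about 50 g) or holds a metal specimen (about 300 g). Origin: centre of its underside, z up through the lid. Four to six of the six tins are present
- tin2: round squat aluminium sample tin with a screw lid, 44 mm across, 36 mm high, standing on the bench at the start; all tins look the same, but each is either empty (about 50 g) or holds a metal specimen (about 300 g). Origin: centre of its underside, z up through the lid. Four to six of the six tins are present
- tin3: round squat aluminium sample tin with a screw lid, 44 mm across, 36 mm high, standing on the bench at the start; all tins look the same, but each is either empty (about 50 g) or holds a metal specimen (about 300 g). Origin: centre of its underside, z up through the lid. Four to six of the six tins are present
- tin4: round squat aluminium sample tin with a screw lid, 44 mm across, 36 mm high, standing on the bench at the start; all tins look the same, but each is either empty (about 50 g) or holds a metal specimen (about 300 g). Origin: centre of its underside, z up through the lid. Four to six of the six tins are present
- tin5: round squat aluminium sample tin with a screw lid, 44 mm across, 36 mm high, standing on the bench at the start; all tins look the same, but each is either empty (about 50 g) or holds a metal specimen (about 300 g). Origin: centre of its underside, z up through the lid. Four to six of the six tins are present
- tin6: round squat aluminium sample tin with a screw lid, 44 mm across, 36 mm high, standing on the bench at the start; all tins look the same, but each is either empty (about 50 g) or holds a metal specimen (about 300 g). Origin: centre of its underside, z up through the lid. Four to six of the six tins are present
- case: fixed white storage case, 146 mm (its x) by 332 mm (its y), 60 mm high at its two long side rails. Its -y half is the open-topped compartment; its +y half is a closed bay whose flat roof is 52 mm up, over which the cover slides when opened. Origin: centre of the underside
- case_in (a point): centre of the compartment's inner floor, 6 mm above the bench, axes as the case; the compartment inside is 130 mm (x) by 158 mm (y), its end wall rises 46 mm above this floor and its long sides 54 mm (rails); the cover passes 47 mm above this floor
- cover (a joint): flat grey cover of the case, 166 mm long (y) and 6 mm thick, its top face 59 mm above the bench, sliding along the case's y with light friction: 0 = fully home against its stop, compartment shut; grows as it opens towards the case's +y; 0.150 m = fully open against the other stop
- cover_grip (a point): centre of the upright black grip bar on the middle of the cover: 50 mm long across (case x), 12 mm thick (case y), its top 34 mm above the cover's underside; this point is 22 mm above the cover's underside, 75 mm above the bench; moves with the cover
- tray: fixed open steel tray, 126 mm (x) by 176 mm (y), 24 mm high, walls 4 mm. Origin: centre of the underside
- tray_in (a point): centre of the tray's inner floor, 4 mm above the bench, axes as the tray; inside 118 mm (x) by 168 mm (y)
- flask: bystander: clear flat culture flask with a yellow cap, 130 x 80 x 34 mm, lying on the bench. Origin: centre of the underside
- glasses_case: bystander: black spectacle case, 65 x 160 x 36 mm. Origin: centre of the underside
- mouse: bystander: black computer mouse, 105 x 62 x 34 mm. Origin: centre of the underside

How it is judged:
On the way, in this order (a step that is already met when the one before it is completed fails the run):
1. the cover is slid all the way open (within 15 mm of its open stop) (value of joint cover above 0.135 m), for 0.2 s.
2. every loaded tin (one that weighs down the case's floor by more than 1.5 N) is in the compartment and every empty one in the tray (((x of tin1 in the frame of case_in between -0.061 and 0.061 m and y of tin1 in the frame of case_in between -0.075 and 0.075 m and z of tin1 in the frame of case_in below 0.03 m and contact force between tin1 and case above 1.5 N) or (x of tin1 in the frame of tray_in between -0.056 and 0.056 m and y of tin1 in the frame of tray_in between -0.081 and 0.081 m and z of tin1 in the frame of tray_in below 0.03 m and contact force between tin1 and tray below 1.5 N)) and ((x of tin2 in the frame of case_in between -0.061 and 0.061 m and y of tin2 in the frame of case_in between -0.075 and 0.075 m and z of tin2 in the frame of case_in below 0.03 m and contact force between tin2 and case above 1.5 N) or (x of tin2 in the frame of tray_in between -0.056 and 0.056 m and y of tin2 in the frame of tray_in between -0.081 and 0.081 m and z of tin2 in the frame of tray_in below 0.03 m and contact force between tin2 and tray below 1.5 N)) and ((x of tin3 in the frame of case_in between -0.061 and 0.061 m and y of tin3 in the frame of case_in between -0.075 and 0.075 m and z of tin3 in the frame of case_in below 0.03 m and contact force between tin3 and case above 1.5 N) or (x of tin3 in the frame of tray_in between -0.056 and 0.056 m and y of tin3 in the frame of tray_in between -0.081 and 0.081 m and z of tin3 in the frame of tray_in below 0.03 m and contact force between tin3 and tray below 1.5 N)) and ((x of tin4 in the frame of case_in between -0.061 and 0.061 m and y of tin4 in the frame of case_in between -0.075 and 0.075 m and z of tin4 in the frame of case_in below 0.03 m and contact force between tin4 and case above 1.5 N) or (x of tin4 in the frame of tray_in between -0.056 and 0.056 m and y of tin4 in the frame of tray_in between -0.081 and 0.081 m and z of tin4 in the frame of tray_in below 0.03 m and contact force between tin4 and tray below 1.5 N)) and ((x of tin5 in the frame of case_in between -0.061 and 0.061 m and y of tin5 in the frame of case_in between -0.075 and 0.075 m and z of tin5 in the frame of case_in below 0.03 m and contact force between tin5 and case above 1.5 N) or (x of tin5 in the frame of tray_in between -0.056 and 0.056 m and y of tin5 in the frame of tray_in between -0.081 and 0.081 m and z of tin5 in the frame of tray_in below 0.03 m and contact force between tin5 and tray below 1.5 N)) and ((x of tin6 in the frame of case_in between -0.061 and 0.061 m and y of tin6 in the frame of case_in between -0.075 and 0.075 m and z of tin6 in the frame of case_in below 0.03 m and contact force between tin6 and case above 1.5 N) or (x of tin6 in the frame of tray_in between -0.056 and 0.056 m and y of tin6 in the frame of tray_in between -0.081 and 0.081 m and z of tin6 in the frame of tray_in below 0.03 m and contact force between tin6 and tray below 1.5 N))), for 0.2 s.
3. the cover is fully home (within 4 mm of its stop) (value of joint cover below 0.004 m), for 0.2 s.
At the end, for the whole second after the job is handed in: Every loaded tin is inside the case's compartment and every empty tin inside the tray (resting on the floor, origin less than 30 mm above it), all at rest, and the cover is within 4 mm of its closed stop (all of step 2 and linear speed of each of tin1, tin2, tin3, tin4, tin5, tin6 below 0.03 m/s and value of joint cover below 0.004 m); the robot touches nothing.
It fails at once if the flask is pushed more than 40 mm from its place (distance of flask from where it was at the start of the episode above 0.04 m).
It fails at once if the spectacle case is pushed more than 40 mm from its place (distance of glasses_case from where it was at the start of the episode above 0.04 m).
It fails at once if the mouse is pushed more than 40 mm from its place (distance of mouse from where it was at the start of the episode above 0.04 m).
Of tin1, tin2, tin3, tin4, tin5, tin6 only 4 to 6 are there at a start; the rules pass over those that are not, and their reading is None.
At some moment in a run one of tin1, tin2, tin3, tin4, tin5, tin6 may be knocked a few centimetres aside while the robot is not near it.
Once in a run the grip may slacken for a moment while it holds something.
It also fails if it takes over 210 s, if anything falls off the work surface, if the arm or the gripper's body presses on something with over 40 N, if the wrist force passes 120 N, or if a joint passes its speed limit or range.

## Working session

There is one attempt and no reset: what is moved stays moved. The work goes in short steps, Python scripts to look and compute and a shell command to move; the robot and the scene stay as the last step left them, time stands still between calls to the robot, and variables do not carry over. Pictures are saved under pics/ and viewed, at most 14 in all, crops included, and the job is handed in when it is done.

```bash
mkdir -p pics
python3 - <<'E'
from plant import ctrl
import cv2,numpy as np
for n in ("scene","top"):
    im,d=ctrl.read_camera(n); cv2.imwrite(f"pics/{n}0.png",im); np.save(f"{n}0.npy",d); i=ctrl.camera_info(n)
    print(n,i)
s=ctrl.get_state(); print(s)
E
```

```text
scene {'K': array([[474.25069227,   0.        , 250.18480805],
       [  0.        , 474.25069227, 191.83093844],
       [  0.        ,   0.        ,   1.        ]]), 'k1': -0.04120941735045983, 'origin': array([1.25959224, 0.55533318, 1.11174791]), 'orientation': array([ 0.40199309,  0.83751925, -0.3351135 , -0.15704142])}
top {'K': array([[493.94739377,   0.        , 264.2197123 ],
       [  0.        , 493.94739377, 192.7354211 ],
       [  0.        ,   0.        ,   1.        ]]), 'k1': -0.04407618018712183, 'origin': array([ 0.17489816, -0.04226017,  1.71527225]), 'orientation': array([-0.70280017,  0.7046449 , -0.07151833,  0.06657792])}
{'time': 0.1, 'qpos': array([-1.25898005e+00,  2.87106528e-01,  1.57803596e+00, -1.50034310e-05,
        1.27858478e+00, -1.50029868e-01]), 'dq': array([-0.00053785, -0.00180956, -0.00436552, -0.00105408,  0.00234625,
       -0.00018466]), 'joint_efforts': array([ 4.69813858e-04, -4.07299662e+01, -2.93699026e+01, -1.70415169e-04,
        3.44072170e-03,  3.98661957e-07]), 'eef_pos': array([ 0.30060247, -0.60370834,  0.23006295]), 'tcp_rot': array([ 9.73454489e-01,  2.28878174e-01, -9.34018275e-05, -1.06323846e-03]), 'contact_force': array([ 0.29906375, -0.13069374,  0.372476  ]), 'wrist_torque': array([-0.00583601, -0.00705263, -0.04150938]), 'finger_force': 0.0, 'opening': 0.9983750247149956}
```

View pics/top0.png

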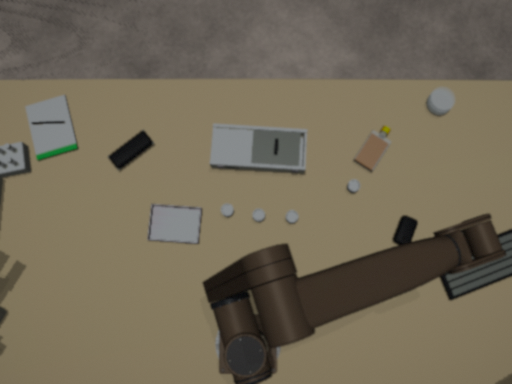

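View pics/scene0.png

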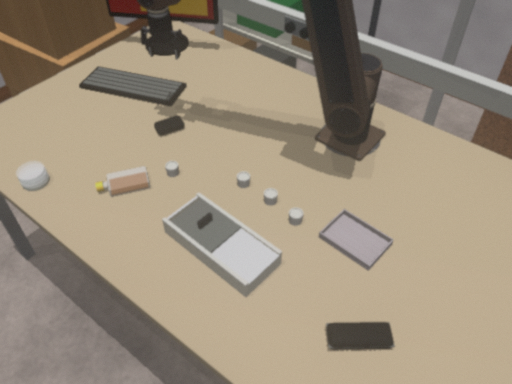

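The top view shows four tins at about (228,210), (259,215), (292,216) and (353,186). The case is at (259,148) with its grip at (277,146), and the tray is at (175,224). The scene view shows the same four tins; a fifth could be hidden under the arm.

```bash
cat > h.py <<'E'
from plant import ctrl
import cv2,numpy as np
from scipy.spatial.transform import Rotation as R
def rays(uv,i):
    p=np.asarray(uv,float).reshape(-1,1,2)
    x=cv2.undistortPoints(p,i["K"],np.array([i["k1"],0,0,0,0.]))[:,0]
    return np.c_[x,np.ones(len(x))]@R.from_quat(i["orientation"]).as_matrix().T
def plane(uv,i,z):
    r=rays(uv,i); o=np.asarray(i["origin"]); return o+r*((z-o[2])/r[:,2])[:,None]
def pts(uv,d,i):
    uv=np.asarray(uv).reshape(-1,2); return np.asarray(i["origin"])+rays(uv,i)*d[uv[:,1],uv[:,0]][:,None]
def blobs(m,lo,hi):
    c,_=cv2.findContours(m.astype(np.uint8),cv2.RETR_EXTERNAL,cv2.CHAIN_APPROX_NONE)
    return [k for k in c if lo<cv2.contourArea(k)<hi]
def tool(target,s):   # world target -> shift in tool axes, cm
    return R.from_quat(s["tcp_rot"]).inv().apply(np.asarray(target)-s["eef_pos"])*100
def yaw(s): # direction of tool x and y in the world, deg
    M=R.from_quat(s["tcp_rot"]).as_matrix(); return np.degrees([np.arctan2(M[1,0],M[0,0]),np.arctan2(M[1,1],M[0,1])])
E
python3 - <<'E'
from h import *
for n in ("top","scene"):
    i=ctrl.camera_info(n); im=cv2.imread(f"pics/{n}0.png"); d=np.load(f"{n}0.npy")
    H,W=d.shape; g=np.stack(np.meshgrid(np.arange(W),np.arange(H)),-1).reshape(-1,2)
    P=pts(g,d,i).reshape(H,W,3); hsv=cv2.cvtColor(im,cv2.COLOR_BGR2HSV)
    z=P[...,2]; print(n,"bench z",np.median(z[(hsv[...,1]>60)&(abs(z)<.05)]))
    m=(z>0.018)&(z<0.08)&(P[...,0]>0.2)&(P[...,0]<1.1)
    for k in blobs(m,20,8000):
        q=np.zeros((H,W),np.uint8); cv2.drawContours(q,[k],-1,1,-1); b=(q>0)&m
        (cx,cy),(w,h),a=cv2.minAreaRect(k); zt=np.percentile(z[b],70)
        w3=plane(cv2.boxPoints(((cx,cy),(w,h),a)),i,zt)
        e=w3[1]-w3[0];f=w3[2]-w3[1]
        print("px",np.round((cx,cy)),"z",zt.round(3),"c",w3.mean(0)[:2].round(3),"size",np.linalg.norm(e).round(3),np.linalg.norm(f).round(3),"ang",np.degrees(np.arctan2(e[1],e[0])).round(1),"sat",hsv[b].mean(0).round())
    if n=="top":
        for u,v in [(232,147),(258,147),(290,147),(277,146),(276,152)]: print((u,v),P[v,u].round(3))
E
```

```text
top bench z 0.0001681522927414747
px [485. 268.] z 0.024 c [ 0.247 -0.813] size 0.299 0.127 ang -57.1 sat [59. 15. 66.]
px [405. 230.] z 0.034 c [ 0.375 -0.538] size 0.104 0.063 ang -23.3 sat [71. 34. 28.]
px [292. 216.] z 0.037 c [ 0.426 -0.15 ] size 0.041 0.042 ang -90.1 sat [ 74.  12. 132.]
px [258. 214.] z 0.037 c [ 0.433 -0.035] size 0.038 0.042 ang -90.1 sat [ 76.  11. 132.]
px [174. 223.] z 0.026 c [0.405 0.257] size 0.125 0.181 ang -1.7 sat [ 27.  25. 107.]
px [227. 209.] z 0.037 c [0.451 0.074] size 0.041 0.042 ang -90.1 sat [ 77.  11. 133.]
px [354. 185.] z 0.036 c [ 0.534 -0.368] size 0.042 0.043 ang -90.1 sat [ 76.  12. 131.]
px [ 13. 159.] z 0.053 c [0.629 0.828] size 0.105 0.115 ang -83.0 sat [ 80.  10. 107.]
px [130. 149.] z 0.038 c [0.665 0.418] size 0.162 0.07 ang -51.1 sat [74. 33. 31.]
px [375. 145.] z 0.036 c [ 0.679 -0.447] size 0.173 0.081 ang -33.6 sat [ 17.  91. 122.]
px [259. 148.] z 0.06 c [ 0.664 -0.035] size 0.16 0.336 ang -2.3 sat [ 74.  12. 116.]
px [441. 100.] z 0.055 c [ 0.843 -0.691] size 0.095 0.1 ang -89.6 sat [ 78.  11. 127.]
(232, 147) [0.668 0.05
[... 534 characters left out ...]
70. 195.] z 0.037 c [ 0.442 -0.031] size 0.041 0.059 ang 128.5 sat [ 21.  16. 177.]
px [244. 178.] z 0.036 c [ 0.434 -0.146] size 0.042 0.059 ang 128.5 sat [ 22.  17. 174.]
px [121. 181.] z 0.036 c [ 0.689 -0.444] size 0.172 0.1 ang 146.1 sat [ 16.  62. 178.]
px [ 32. 174.] z 0.054 c [ 0.861 -0.681] size 0.09 0.132 ang 171.6 sat [ 30.   9. 186.]
px [172. 166.] z 0.037 c [ 0.543 -0.364] size 0.044 0.063 ang 128.4 sat [ 22.  19. 172.]
px [169. 124.] z 0.035 c [ 0.388 -0.534] size 0.113 0.077 ang 163.4 sat [18. 49. 76.]
px [130.  84.] z 0.024 c [ 0.297 -0.867] size 0.177 0.457 ang -133.2 sat [ 26.  19. 104.]
px [31. 25.] z 0.061 c [ 0.29  -1.564] size 0.207 0.431 ang -126.0 sat [ 16. 114.  91.]
```

```bash
cat >> h.py <<'E'
def go(x,y,z,xang):  # print row numbers for the target, tool down, tool x at xang deg
    s=ctrl.get_state(); t=tool((x,y,z),s)
    M=R.from_euler("z",xang,degrees=True)*R.from_euler("x",180,degrees=True)
    rv=(R.from_quat(s["tcp_rot"]).inv()*M).as_rotvec()
    print("row",t.round(2),rv.round(3),"f",s["contact_force"].round(2),"t",round(s["time"],1))
E
python3 -c "
from h import *
go(.60,-.09,.33,-2)"
```

```text
row [ 49.7  -32.67  -9.91] [-0.002  0.     0.497] f [ 0.3  -0.13  0.37] t 0.1
```

```bash
python3 -m crank '[[49.7,-32.7,-9.9,0,0,0.497],[49.7,-32.7,-9.9,0,0,0.497],[49.7,-32.7,-9.9,0,0,0.497],[49.7,-32.7,-9.9,0,0,0.497],[49.7,-32.7,-9.9,0,0,0.497],[49.7,-32.7,-9.9,0,0,0.497],[49.7,-32.7,-9.9,0,0,0.497],[49.7,-32.7,-9.9,0,0,0.497],[49.7,-32.7,-9.9,0,0,0.497],[49.7,-32.7,-9.9,0,0,0.497]]' 1 60
python3 -c "
from h import *
go(.60,-.09,.33,-2)"
```

```text
time: 1.1
eef_pos: [0.5493, -0.1759, 0.3133]
tcp_rot: [1.0, -0.018, -0.0, -0.0]
contact_force: [1.5, 0.5, 0.1]
opening: 1.001
finger_force: 0.0
row [ 4.76 -8.77 -1.67] [-0.     0.001 -0.   ] f [1.45 0.54 0.12] t 1.1
```

```bash
python3 -m crank '[[4.8,-8.8,-1.7,0,0,0],[4.8,-8.8,-1.7,0,0,0],[4.8,-8.8,-1.7,0,0,0],[4.8,-8.8,-1.7,0,0,0],[4.8,-8.8,-1.7,0,0,0]]'
python3 - <<'E'
from h import *
i=ctrl.camera_info("wrist"); print(i)
im,d=ctrl.read_camera("wrist"); cv2.imwrite("pics/w1.png",im); np.save("w1.npy",d)
im,d=ctrl.read_camera("scene"); cv2.imwrite("pics/s1.png",im)
im,d=ctrl.read_camera("top"); cv2.imwrite("pics/t1.png",im); cv2.imwrite("pics/st1.png",cv2.resize(np.hstack([cv2.imread("pics/s1.png"),im]),(800,300)))
print(ctrl.get_state()["contact_force"])
E
```

```text
time: 1.6
eef_pos: [0.5994, -0.0923, 0.3295]
tcp_rot: [1.0, -0.018, -0.001, 0.0]
contact_force: [-0.3, 0.4, 0.2]
opening: 1.002
finger_force: 0.0
{'K': array([[301.35252003,   0.        , 253.88825888],
       [  0.        , 301.35252003, 194.12661639],
       [  0.        ,   0.        ,   1.        ]]), 'k1': -0.07586642174604118, 'origin': array([ 0.676229  , -0.09528109,  0.47193793]), 'orientation': array([-0.68605705,  0.7116242 ,  0.10868257, -0.10537943])}
[-0.6426426  -0.18944762 -0.10364941]
```

View pics/w1.png

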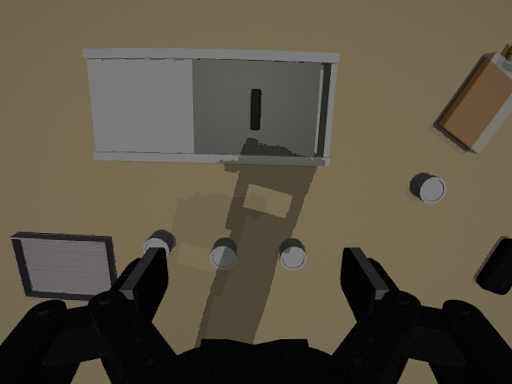

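View pics/st1.png

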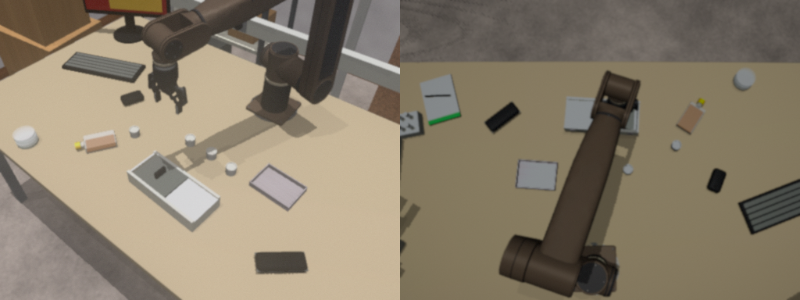

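The wrist view shows the cover slightly ajar, with its grip at (256,110). Tins are at (157,245), (224,253), (292,255) and (428,188), and the tray is at (65,266). With the arm moved away, there are only four tins in total.

Run:
```python
from h import *
R0=np.array([-0.68605705,  0.7116242 ,  0.10868257, -0.10537943])
i=ctrl.camera_info("wrist"); i["orientation"]=R0; i["origin"]=np.array([ 0.676229  , -0.09528109,  0.47193793])
im=cv2.imread("pics/w1.png"); d=np.load("w1.npy"); H,W=d.shape
g=np.stack(np.meshgrid(np.arange(W),np.arange(H)),-1).reshape(-1,2); P=pts(g,d,i).reshape(H,W,3); z=P[...,2]
# grip bar: top points
roi=np.zeros((H,W),bool); roi[80:140,235:275]=1
b=roi&(z>.078); q=P[b]; print("grip top z",np.median(q[:,2]).round(3))
t=q[q[:,2]>.082]; (c,s,a)=cv2.minAreaRect(t[:,:2].astype(np.float32)*1000); print("grip",np.round(c,1),np.round(s,1),a)
# case: rail points
m=(z>.055)&(z<.066)&(P[...,0]<.8)&(P[...,0]>.55)&(abs(P[...,1]+.035)<.2); 
c,s,a=cv2.minAreaRect(P[m][:,:2].astype(np.float32)*1000); print("case",np.round(c,1),np.round(s,1),a)
m=(z>.015)&(z<.03)&(P[...,1]>.13)&(P[...,0]<.55)&(P[...,1]<.45)
c,s,a=cv2.minAreaRect(P[m][:,:2].astype(np.float32)*1000); print("tray",np.round(c,1),np.round(s,1),a)
for u,v in [(157,250),(224,256),(292,257),(430,188)]:
    r=np.zeros((H,W),bool); r[v-25:v+25,u-25:u+25]=1
    k=r&(z>.033)&(z<.042)
    e=P[k][:,:2].astype(np.float32)*1000; c,rad=cv2.minEnclosingCircle(e); print("tin",np.round(c,1),round(rad,1),"z",np.median(z[k]).round(3),"med",e.mean(0).round(1))
```

```text
grip top z 0.087
grip [665.4 -96.1] [12.  48.6] 86.23157501220703
case [669.  -36.3] [333.3 148.5] 86.3384780883789
tray [405.5 254.7] [178.5 127.7] 85.87140655517578
tin [451.6  72.8] 21.9 z 0.035 med [459.8  71.6]
tin [433.1 -36.5] 22.2 z 0.035 med [433.6 -36.1]
tin [ 428.  -150.9] 22.6 z 0.035 med [ 428.  -150.4]
tin [ 535.7 -368.5] 23.0 z 0.035 med [ 536.3 -368.6]
```

```bash
python3 -c "
from h import *
go(.6654,-.0961,.12,-3.7)
go(.6654,-.0961,.065,-3.7)"
```

```text
row [ 6.64  0.06 20.98] [-0.     0.001  0.027] f [-0.64 -0.19 -0.1 ] t 1.8
row [ 6.64  0.06 26.48] [-0.     0.001  0.027] f [-0.64 -0.19 -0.1 ] t 1.8
```

```bash
python3 -m crank '[[6.6,0,15,0,0,0.027],[6.6,0,15,0,0,0.027],[6.6,0,15,0,0,0.027],[6.6,0.1,21,0,0,0.027],[6.6,0.1,21,0,0,0.027],[6.6,0.1,24,0,0,0.027],[6.6,0.1,26.5,0,0,0.027],[6.6,0.1,26.5,0,0,0.027],[6.6,0.1,26.5,0,0,0.027]]' 1 40 && python3 -m crank '[[0,0,0,0,0,0],[0,0,0,0,0,0],[0,0,0,0,0,0],[0,0,0,0,0,0],[0,0,0,0,0,0],[0,0,0,0,0,0]]' 0 40
python3 -c "
from h import *
go(.6736,.035,.065,-3.7)"
```

```text
time: 2.65
eef_pos: [0.6655, -0.096, 0.0654]
tcp_rot: [0.999, -0.032, -0.0, -0.0]
contact_force: [0.2, -0.9, 0.3]
opening: 0.997
finger_force: 0.0
time: 3.25
eef_pos: [0.6661, -0.0951, 0.066]
tcp_rot: [1.0, -0.031, 0.0, 0.0]
contact_force: [-1.1, -0.0, 2.3]
opening: 0.13
finger_force: 40.6
row [ -0.06 -13.03   0.1 ] [ 0.    -0.     0.002] f [-1.12 -0.01  2.33] t 3.2
```

```bash
python3 -m crank '[[0,-1,0,0,0,0],[0,-2.5,0,0,0,0],[0,-4,0,0,0,0],[0,-5.5,0,0,0,0],[0,-7,0,0,0,0],[0,-8.5,0,0,0,0],[0,-10,0,0,0,0],[0,-11.5,0,0,0,0],[0,-12.5,0,0,0,0],[0,-12.8,0,0,0,0]]' && python3 -m crank '[[0,0,0,0,0,0],[0,-0.2,0,0,0,0],[0,-0.2,0,0,0,0]]'
```

```text
time: 4.25
eef_pos: [0.6742, 0.031, 0.0661]
tcp_rot: [1.0, -0.029, 0.0, 0.004]
contact_force: [-2.8, -17.4, 5.9]
opening: 0.134
finger_force: 41.7
time: 4.55
eef_pos: [0.6741, 0.0309, 0.066]
tcp_rot: [1.0, -0.03, -0.0, 0.004]
contact_force: [-2.4, -15.4, 6.2]
opening: 0.129
finger_force: 41.7
```

```bash
python3 -m crank '[[0,0.2,0,0,0,0],[0,0.2,0,0,0,0],[0,0.2,0,0,0,0],[0,0.2,-1.5,0,0,0],[0,0.2,-5,0,0,0],[0,0.2,-10,0,0,0],[-5,0.2,-13,0,0,0],[-10,0.2,-13,0,0,0],[-12,0.2,-13,0,0,0],[-12,0.2,-13,0,0,0]]' 1
cat >> h.py <<'E'
def tins():
    i=ctrl.camera_info("wrist"); im,d=ctrl.read_camera("wrist"); H,W=d.shape
    g=np.stack(np.meshgrid(np.arange(W),np.arange(H)),-1).reshape(-1,2); P=pts(g,d,i).reshape(H,W,3); z=P[...,2]; hsv=cv2.cvtColor(im,cv2.COLOR_BGR2HSV)
    m=(d>0)&(z>.026)&(z<.048)&(hsv[...,1]<60)
    for k in blobs(m,40,4000):
        q=np.zeros((H,W),np.uint8); cv2.drawContours(q,[k],-1,1,-1); b=(q>0)&m&(z>.032)
        if b.sum()<30: continue
        c,r=cv2.minEnclosingCircle(P[b][:,:2].astype(np.float32)*1000); print("tin",np.round(c,1),"r",round(r,1),"z",np.median(z[b]).round(3), "px",k.mean((0,1)).round())
    return im,P
E
python3 -c "
from h import *
im,P=tins(); cv2.imwrite('pics/w2.png',im)
go(.4516,.0728,.18,-3.7)"
```

```text
time: 5.55
eef_pos: [0.5512, 0.0414, 0.1964]
tcp_rot: [1.0, -0.031, -0.0, -0.0]
contact_force: [-0.3, -0.2, -0.2]
opening: 0.998
finger_force: 0.0
tin [433.1 -35.5] r 22.3 z 0.035 px [324. 270.]
tin [ 427.4 -150.8] r 22.7 z 0.035 px [420. 268.]
tin [450.8  73.1] r 22.2 z 0.035 px [232. 262.]
tin [ 655.  -194.2] r 58.8 z 0.04 px [486.  60.]
row [-10.34  -2.55   1.64] [-0.    -0.002  0.003] f [-0.03 -0.96  0.54] t 5.6
```

View pics/w2.png

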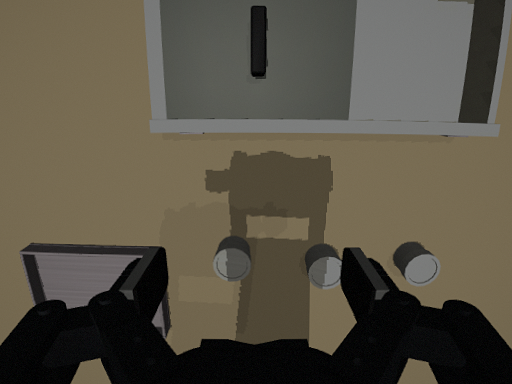

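```bash
python3 -m crank '[[-5,-1.3,1,0,0,0],[-10,-2.5,2,0,0,0],[-10.4,-2.6,5,0,0,0],[-10.4,-2.6,10,0,0,0],[-10.4,-2.6,14,0,0,0],[-10.4,-2.6,16.5,0,0,0],[-10.4,-2.6,19,0,0,0],[-10.4,-2.6,19,0,0,0],[-10.4,-2.6,19,0,0,0]]' 1 40 && python3 -m crank '[[0,0,0,0,0,0],[0,0,0,0,0,0],[0,0,0,0,0,0],[0,0,0,0,0,0],[0,0,0,0,0,0]]' 0 40 && python3 -m crank '[[0,0,-3,0,0,0],[0,0,-6,0,0,0],[0,0,-9,0,0,0],[0,0,-12,0,0,0],[0,0,-13,0,0,0],[0,0,-13,0,0,0],[0,0,-13,0,0,0],[0,0,-13,0,0,0],[0,0,-13,0,0,0],[0,0,-13,0,0,0]]'
python3 -c "
from h import *
go(.45,.0,.2,-4)"
```

```text
time: 6.5
eef_pos: [0.453, 0.0727, 0.0058]
tcp_rot: [1.0, -0.031, 0.0, -0.0]
contact_force: [0.8, 0.1, -0.1]
opening: 1.0
finger_force: 0.0
time: 7.0
eef_pos: [0.4532, 0.0725, 0.0069]
tcp_rot: [1.0, -0.031, 0.001, 0.0]
contact_force: [-0.7, 0.3, 5.8]
opening: 0.499
finger_force: 40.7
time: 8.0
eef_pos: [0.4512, 0.0726, 0.1342]
tcp_rot: [1.0, -0.031, -0.001, -0.0]
contact_force: [0.1, 0.1, -0.9]
opening: 0.503
finger_force: 40.9
row [ 0.32  7.25 -6.58] [0.    0.002 0.008] f [ 0.07  0.07 -0.93] t 8.0
```

```bash
for k in 1 2 3 4; do python3 -m crank '[[0,0,0,0,0,0]]' | grep contact; done
python3 -c "
from h import *
yt=R.from_euler('z',-4,degrees=True)
for a in [(.03,-.04),(.03,.04),(-.025,.045),(-.025,-.04)]: print(a,yt.apply([a[0],a[1],0])+[.4055,.2547,0])
yc=R.from_euler('z',-3.7,degrees=True)
for a in [(.036,-.036),(.036,.036),(-.036,-.036),(-.036,.036)]: print('case',a,yc.apply([a[0],a[1],0])+[.664,-.115,0])
p=yt.apply([.03,.04,0])+[.4055,.2547,0]
go(p[0],p[1],.134,-4)"
```

```text
contact_force: [0.7, 0.3, -0.4]
contact_force: [0.4, -0.2, -0.6]
contact_force: [-0.8, 0.1, -0.7]
contact_force: [0.2, -0.1, -0.3]
(0.03, -0.04) [0.43263666 0.21270474 0.        ]
(0.03, 0.04) [0.43821718 0.29250987 0.        ]
(-0.025, 0.045) [0.38369994 0.30133429 0.        ]
(-0.025, -0.04) [0.37777064 0.21654135 0.        ]
case (0.036, -0.036) [ 0.6976018  -0.15324813  0.        ]
case (0.036, 0.036) [ 0.70224813 -0.0813982   0.        ]
case (-0.036, -0.036) [ 0.62575187 -0.1486018   0.        ]
case (-0.036, 0.036) [ 0.6303982  -0.07675187  0.        ]
row [ -2.73 -21.87   0.15] [ 0.    -0.     0.008] f [ 0.23 -0.1  -0.3 ] t 8.4
```

```bash
python3 -m crank '[[-1,-4,0,0,0,0],[-1.5,-8,0,0,0,0],[-2,-12,0,0,0,0],[-2.5,-16,0,0,0,0],[-2.7,-20,0,0,0,0],[-2.7,-21.9,0,0,0,0],[-2.7,-21.9,3,0,0,0],[-2.7,-21.9,6,0,0,0],[-2.7,-21.9,9,0,0,0],[-2.7,-21.9,9,0,0,0]]' && python3 -m crank '[[0,0,1.2,0,0,0],[0,0,2.4,0,0,0],[0,0,3.2,0,0,0],[0,0,3.2,0,0,0]]' && python3 -m crank '[[0,0,0,0,0,0],[0,0,0,0,0,0],[0,0,0,0,0,0],[0,0,-2,0,0,0],[0,0,-5,0,0,0],[0,5,-10,0,0,0],[0,10,-18,0,0,0],[0,15,-18,0,0,0],[0,20,-18,0,0,0],[0,25,-18,0,0,0]]' 0.62
python3 -c "
from h import *
im,P=tins()
go(.4331,-.0355,.15,-4)"
```

```text
time: 9.4
eef_pos: [0.4349, 0.2914, 0.0411]
tcp_rot: [1.0, -0.031, -0.004, 0.002]
contact_force: [-0.6, -0.2, 0.2]
opening: 0.506
finger_force: 41.0
time: 9.8
eef_pos: [0.438, 0.2925, 0.0126]
tcp_rot: [1.0, -0.031, -0.001, 0.0]
contact_force: [0.0, -0.7, -0.1]
opening: 0.501
finger_force: 41.0
time: 10.8
eef_pos: [0.4267, 0.0883, 0.1899]
tcp_rot: [1.0, -0.03, 0.003, 0.0]
contact_force: [1.6, -0.9, -0.5]
opening: 0.622
finger_force: 0.0
tin [436.  292.4] r 22.9 z 0.039 px [ 61. 183.]
tin [ 426.8 -150.5] r 23.2 z 0.035 px [477. 166.]
tin [432.9 -35.7] r 22.5 z 0.035 px [374. 166.]
tin [ 586.2 -155.5] r 14.7 z 0.037 px [492.   2.]
row [ 1.37 11.66  4.09] [ 0.005 -0.006  0.003] f [ 1.72 -1.52  0.25] t 10.8
```

```bash
python3 -m crank '[[0,0,0,0,0,0],[0,0,0,0,0,0]]' 1 | grep eef
python3 -c "
from h import *
go(.4331,-.0355,.005,-4)"
```

```text
eef_pos: [0.4259, 0.0895, 0.1873]
row [ 1.5  12.44 18.22] [-0.001 -0.001  0.006] f [-0.68  0.89  0.51] t 11.1
```

```bash
python3 -m crank '[[0.5,4,1,0,0,0],[1,8,4,0,0,0],[1.5,12.4,8,0,0,0],[1.5,12.4,11,0,0,0],[1.5,12.4,14,0,0,0],[1.5,12.4,16.5,0,0,0],[1.5,12.4,18.2,0,0,0],[1.5,12.4,18.2,0,0,0],[1.5,12.4,18.2,0,0,0]]' 1 40 && python3 -m crank '[[0,0,0,0,0,0],[0,0,0,0,0,0],[0,0,0,0,0,0],[0,0,0,0,0,0],[0,0,0,0,0,0]]' 0 40 && python3 -m crank '[[0,0,-3,0,0,0],[0,0,-6,0,0,0],[0,0,-9,0,0,0],[0,0,-12,0,0,0],[0,0,-13,0,0,0],[0,0,-13,0,0,0],[0,0,-13,0,0,0],[0,0,-13,0,0,0],[0,0,-13,0,0,0],[0,0,-13,0,0,0]]'
for k in 1 2 3; do python3 -m crank '[[0,0,0,0,0,0]]' | grep contact; done
python3 -c "
from h import *
go(.4326,.2127,.134,-4)
go(.7022,-.0814,.134,-3.7)"
```

```text
time: 11.95
eef_pos: [0.4332, -0.034, 0.0048]
tcp_rot: [1.0, -0.03, -0.001, -0.0]
contact_force: [0.5, 0.2, 0.4]
opening: 0.999
finger_force: 0.0
time: 12.45
eef_pos: [0.4341, -0.0354, 0.0062]
tcp_rot: [1.0, -0.031, 0.001, 0.0]
contact_force: [-0.5, 0.7, 5.5]
opening: 0.5
finger_force: 40.9
time: 13.45
eef_pos: [0.4325, -0.035, 0.1338]
tcp_rot: [1.0, -0.031, -0.001, -0.0]
contact_force: [-0.5, 0.3, -2.8]
opening: 0.506
finger_force: 32.7
contact_force: [-0.0, 0.7, -3.3]
contact_force: [0.4, 0.6, -2.5]
contact_force: [0.1, 0.5, -2.3]
row [ -1.6  -24.73   0.1 ] [-0.     0.     0.008] f [ 0.08  0.47 -2.34] t 13.8
row [27.14  2.94  0.1 ] [-0.     0.     0.002] f [ 0.08  0.47 -2.34] t 13.8
```

```bash
python3 -m crank '[[3,1,0,0,0,0],[7,2.5,0,0,0,0],[11,4,0,0,0,0],[15,5.5,0,0,0,0],[19,7,0,0,0,0],[23,8.5,0,0,0,0],[26,9.5,0,0,0,0],[27.1,9.7,0,0,0,0],[27.1,9.7,0,0,0,0],[27.1,9.7,0,0,0,0]]' && python3 -m crank '[[0,0,3,0,0,0],[0,0,6,0,0,0],[0,0,8,0,0,0],[0,0,8,0,0,0],[0,0,8,0,0,0]]'
python3 -c "
from h import *
go(.6979,-.1492,.0135,-3.7)"
```

```text
time: 14.75
eef_pos: [0.6969, -0.1485, 0.1341]
tcp_rot: [1.0, -0.031, -0.001, -0.0]
contact_force: [0.0, 0.4, -2.8]
opening: 0.502
finger_force: 43.0
time: 15.25
eef_pos: [0.6969, -0.1484, 0.0552]
tcp_rot: [1.0, -0.031, -0.0, -0.0]
contact_force: [-0.2, 0.2, -3.0]
opening: 0.503
finger_force: 43.0
row [0.11 0.08 4.17] [-0.     0.001  0.003] f [-0.16  0.19 -3.04] t 15.2
```

```bash
python3 -m crank '[[0.1,0,2,0,0,0],[0.1,0,3.5,0,0,0],[0.1,0,4.2,0,0,0],[0.1,0,4.2,0,0,0]]' && python3 -m crank '[[0,0,0,0,0,0],[0,0,0,0,0,0],[0,0,0,0,0,0],[0,0,-2,0,0,0],[0,0,-5,0,0,0],[0,0,-10,0,0,0],[0,0,-14,0,0,0],[-6,0,-17,0,0,0],[-14,0,-17,0,0,0],[-18,0,-17,0,0,0]]' 0.62 && python3 -m crank '[[0,0,0,0,0,0],[0,0,0,0,0,0]]' 1
python3 -c "
from h import *
im,P=tins(); cv2.imwrite('pics/w3.png',im)
go(.427,-.1505,.005,-4)"
```

```text
time: 15.65
eef_pos: [0.6983, -0.1488, 0.0124]
tcp_rot: [1.0, -0.031, -0.001, -0.0]
contact_force: [0.3, -0.4, -2.0]
opening: 0.5
finger_force: 43.5
time: 16.65
eef_pos: [0.5541, -0.1402, 0.1852]
tcp_rot: [1.0, -0.031, 0.003, 0.001]
contact_force: [-0.5, 0.0, 0.1]
opening: 0.62
finger_force: 0.0
time: 16.85
eef_pos: [0.5537, -0.1398, 0.1832]
tcp_rot: [1.0, -0.031, 0.001, 0.0]
contact_force: [0.2, 0.3, 0.3]
opening: 0.932
finger_force: 0.0
tin [ 427.9 -150.6] r 22.3 z 0.035 px [270. 286.]
tin [ 536.2 -369. ] r 23.1 z 0.035 px [470. 183.]
tin [ 654.2 -193.7] r 58.9 z 0.04 px [306.  68.]
tin [ 696.8 -148.9] r 22.3 z 0.041 px [254.  22.]
row [-12.8    1.79  17.83] [ 0.001 -0.004  0.007] f [ 0.03 -0.16  0.71] t 16.9
```

View pics/w3.png

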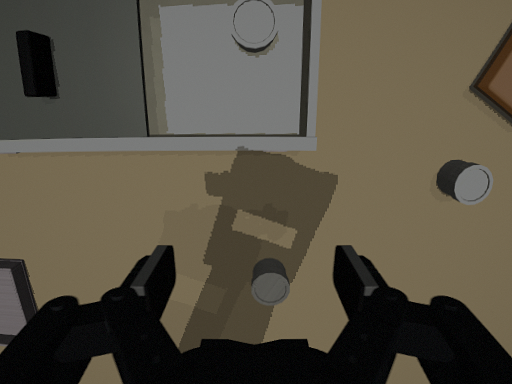

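The loaded tin stands in the compartment at (254,22). The next tin is at (270,280) and the last at (465,182).

```bash
python3 -m crank '[[-4,0.6,1,0,0,0],[-8,1.2,4,0,0,0],[-12,1.8,8,0,0,0],[-12.8,1.8,11,0,0,0],[-12.8,1.8,14,0,0,0],[-12.8,1.8,16.5,0,0,0],[-12.8,1.8,17.8,0,0,0],[-12.8,1.8,17.8,0,0,0],[-12.8,1.8,17.8,0,0,0]]' 1 40 && python3 -m crank '[[0,0,0,0,0,0],[0,0,0,0,0,0],[0,0,0,0,0,0],[0,0,0,0,0,0],[0,0,0,0,0,0]]' 0 40 && python3 -m crank '[[0,0,-3,0,0,0],[0,0,-6,0,0,0],[0,0,-9,0,0,0],[0,0,-12,0,0,0],[0,0,-13,0,0,0],[0,0,-13,0,0,0],[0,0,-13,0,0,0],[0,0,-13,0,0,0],[0,0,-13,0,0,0],[0,0,-13,0,0,0]]'
for k in 1 2 3; do python3 -m crank '[[0,0,0,0,0,0]]' | grep contact; done
python3 -c "
from h import *
go(.4326,.2127,.134,-4)
go(.6260,-.1446,.134,-3.7)"
```

```text
time: 17.8
eef_pos: [0.4271, -0.1507, 0.0045]
tcp_rot: [1.0, -0.031, 0.001, 0.001]
contact_force: [1.0, -0.4, -0.2]
opening: 1.0
finger_force: 0.0
time: 18.3
eef_pos: [0.4263, -0.1503, 0.0047]
tcp_rot: [1.0, -0.031, 0.001, 0.0]
contact_force: [-1.1, 0.6, 6.4]
opening: 0.499
finger_force: 40.7
time: 19.3
eef_pos: [0.4249, -0.1495, 0.1323]
tcp_rot: [1.0, -0.031, -0.001, -0.001]
contact_force: [0.5, -0.7, -2.8]
opening: 0.507
finger_force: 42.0
contact_force: [0.7, 0.2, -3.1]
contact_force: [-0.0, 0.0, -2.7]
contact_force: [-1.1, 0.4, -4.2]
row [ -1.54 -36.23  -0.06] [-0.     0.     0.008] f [-1.07  0.39 -4.16] t 19.6
row [19.98 -1.78 -0.06] [-0.     0.     0.002] f [-1.07  0.39 -4.16] t 19.6
```

```bash
python3 -m crank '[[3,0,0,0,0,0],[7,-0.6,0,0,0,0],[11,-1,0,0,0,0],[15,-1.4,0,0,0,0],[18,-1.6,0,0,0,0],[20,-1.8,0,0,0,0],[20,-1.8,0,0,0,0],[20,-1.8,3,0,0,0],[20,-1.8,6,0,0,0],[20,-1.8,8,0,0,0]]' && python3 -m crank '[[0,0,0,0,0,0],[0,0,0,0,0,0]]'
python3 -c "
from h import *
go(.6260,-.1446,.0115,-3.7)"
```

```text
time: 20.6
eef_pos: [0.6239, -0.1438, 0.0509]
tcp_rot: [1.0, -0.031, -0.002, -0.001]
contact_force: [-0.6, 0.2, -2.3]
opening: 0.505
finger_force: 42.0
time: 20.8
eef_pos: [0.6256, -0.1444, 0.0535]
tcp_rot: [1.0, -0.031, -0.0, -0.0]
contact_force: [1.0, -0.1, -2.0]
opening: 0.5
finger_force: 42.0
row [0.05 0.02 4.2 ] [-0.     0.001  0.002] f [ 0.95 -0.07 -1.98] t 20.8
```

```bash
python3 -m crank '[[0,0,2,0,0,0],[0,0,3.5,0,0,0],[0,0,4.2,0,0,0],[0,0,4.2,0,0,0]]' && python3 -m crank '[[0,0,0,0,0,0],[0,0,0,0,0,0],[0,0,0,0,0,0],[0,0,-2,0,0,0],[0,0,-5,0,0,0],[0,0,-10,0,0,0],[0,0,-14,0,0,0],[-3,5,-17,0,0,0],[-6,9,-17,0,0,0],[-8,12,-17,0,0,0]]' 0.62 && python3 -m crank '[[0,0,0,0,0,0],[0,0,0,0,0,0]]' 1
python3 -c "
from h import *
im,P=tins()
go(.5362,-.369,.006,-4)"
```

```text
time: 21.2
eef_pos: [0.6261, -0.1443, 0.0114]
tcp_rot: [1.0, -0.031, -0.0, -0.0]
contact_force: [0.6, 1.1, -2.7]
opening: 0.501
finger_force: 42.4
time: 22.2
eef_pos: [0.5392, -0.2604, 0.1847]
tcp_rot: [1.0, -0.03, 0.002, 0.002]
contact_force: [-0.0, -1.5, 0.2]
opening: 0.619
finger_force: 0.0
time: 22.4
eef_pos: [0.5386, -0.2601, 0.1823]
tcp_rot: [0.999, -0.032, 0.001, 0.0]
contact_force: [0.5, 0.4, 0.4]
opening: 0.932
finger_force: 0.0
tin [ 379.9 -546.1] r 48.2 z 0.034 px [493. 287.]
tin [ 535.6 -368.5] r 22.4 z 0.035 px [361. 176.]
tin [ 627.8 -145. ] r 22.4 z 0.041 px [124.  97.]
tin [ 645.4 -470. ] r 63.6 z 0.034 px [467.  54.]
tin [ 645.7 -201.2] r 59.7 z 0.04 px [180.  69.]
tin [ 697.  -149.4] r 22.4 z 0.041 px [116.  19.]
tin [666.2 -36.7] r 60.6 z 0.033 px [14. 65.]
row [ 0.39 10.98 17.6 ] [-0.    -0.001  0.007] f [ 0.35 -0.18 -0.62] t 22.4
```

```bash
python3 -m crank '[[0.1,4,1,0,0,0],[0.2,8,4,0,0,0],[0.4,11,8,0,0,0],[0.4,11,11,0,0,0],[0.4,11,14,0,0,0],[0.4,11,16.5,0,0,0],[0.4,11,17.6,0,0,0],[0.4,11,17.6,0,0,0],[0.4,11,17.6,0,0,0]]' 1 40 && python3 -m crank '[[0,0,0,0,0,0],[0,0,0,0,0,0],[0,0,0,0,0,0],[0,0,0,0,0,0],[0,0,0,0,0,0]]' 0 40 && python3 -m crank '[[0,0,-3,0,0,0],[0,0,-6,0,0,0],[0,0,-9,0,0,0],[0,0,-12,0,0,0],[0,0,-13,0,0,0],[0,0,-13,0,0,0],[0,0,-13,0,0,0],[0,0,-13,0,0,0],[0,0,-13,0,0,0],[0,0,-13,0,0,0]]'
for k in 1 2 3; do python3 -m crank '[[0,0,0,0,0,0]]' | grep contact; done
python3 -c "
from h import *
go(.4326,.2127,.134,-4)
go(.6656,-.090,.134,-3.7)"
```

```text
time: 23.35
eef_pos: [0.5374, -0.3689, 0.0065]
tcp_rot: [1.0, -0.03, 0.001, 0.001]
contact_force: [0.8, -0.3, 0.6]
opening: 1.0
finger_force: 0.0
time: 23.85
eef_pos: [0.537, -0.3698, 0.0071]
tcp_rot: [1.0, -0.031, 0.001, 0.001]
contact_force: [-0.3, -0.2, 6.1]
opening: 0.503
finger_force: 41.2
time: 24.85
eef_pos: [0.5356, -0.3686, 0.134]
tcp_rot: [1.0, -0.031, -0.001, -0.001]
contact_force: [-0.5, 0.3, -0.1]
opening: 0.503
finger_force: 40.8
contact_force: [-1.1, -0.2, -1.6]
contact_force: [0.1, 0.7, -1.4]
contact_force: [-0.0, 0.4, -1.4]
row [-13.95 -57.42   0.15] [-0.    -0.     0.008] f [-0.02  0.44 -1.42] t 25.1
row [ 11.18 -28.66   0.15] [-0.    -0.     0.002] f [-0.02  0.44 -1.42] t 25.1
```

```bash
for k in 1 2 3 4 5 6 7 8; do python3 -m crank '[[0,0,0,0,0,0]]' | grep contact; done
```

```text
contact_force: [-0.6, 0.2, -0.2]
contact_force: [0.9, 0.2, -0.4]
contact_force: [0.5, -0.7, -0.7]
contact_force: [0.4, 0.3, -0.3]
contact_force: [0.0, -0.0, -1.0]
contact_force: [0.6, -0.3, -0.0]
contact_force: [-0.3, -0.1, -0.6]
contact_force: [-0.8, -0.3, -0.4]
```

```bash
python3 -m crank '[[-1,-4,0,0,0,0],[-2,-8,0,0,0,0],[-3,-12,0,0,0,0],[-4,-16,0,0,0,0],[-5,-20,0,0,0,0],[-6,-24,0,0,0,0],[-7,-28,0,0,0,0],[-8,-32,0,0,0,0],[-9,-36,0,0,0,0],[-9.5,-39,0,0,0,0]]' && python3 -m crank '[[0,0,0,0,0,0],[0,0,0,0,0,0]]'
python3 -c "
from h import *
go(.4326,.2127,.05,-4)"
```

```text
time: 26.95
eef_pos: [0.4646, 0.0282, 0.1356]
tcp_rot: [1.0, -0.031, 0.0, -0.0]
contact_force: [0.2, 0.3, 0.3]
opening: 0.503
finger_force: 41.0
time: 27.15
eef_pos: [0.4657, 0.0265, 0.1358]
tcp_rot: [1.0, -0.03, 0.0, 0.0]
contact_force: [0.2, 0.1, -1.4]
opening: 0.5
finger_force: 41.0
row [ -4.43 -18.4    8.56] [ 0.    -0.001  0.009] f [ 0.23  0.15 -1.37] t 27.1
```

```bash
python3 -m crank '[[-1,-4,0,0,0,0],[-2,-8,0,0,0,0],[-3,-12,0,0,0,0],[-4,-16,0,0,0,0],[-4.4,-18.4,0,0,0,0],[-4.4,-18.4,1,0,0,0],[-4.4,-18.4,4,0,0,0],[-4.4,-18.4,7,0,0,0],[-4.4,-18.4,8.5,0,0,0],[-4.4,-18.4,8.5,0,0,0]]' && python3 -m crank '[[0,0,0,0,0,0],[0,0,0,0,0,0]]'
python3 -c "
from h import *
go(.4326,.2127,.012,-4)"
```

```text
time: 28.15
eef_pos: [0.4314, 0.2102, 0.0474]
tcp_rot: [0.999, -0.032, -0.003, 0.001]
contact_force: [1.2, -0.6, -1.2]
opening: 0.502
finger_force: 41.1
time: 28.35
eef_pos: [0.4345, 0.212, 0.0517]
tcp_rot: [0.999, -0.032, 0.001, -0.0]
contact_force: [0.7, -0.0, -1.1]
opening: 0.499
finger_force: 41.1
row [-0.21 -0.06  3.97] [-0.001 -0.002  0.006] f [ 0.75 -0.01 -1.1 ] t 28.4
```

```bash
python3 -m crank '[[-0.2,0,2,0,0,0],[-0.2,0,3.3,0,0,0],[-0.2,0,4,0,0,0],[-0.2,0,4,0,0,0]]' && python3 -m crank '[[0,0,0,0,0,0],[0,0,0,0,0,0],[0,0,0,0,0,0],[0,0,-2,0,0,0],[0,0,-5,0,0,0],[0,0,-10,0,0,0],[0,3,-14,0,0,0],[4,7,-18,0,0,0],[8,11,-20,0,0,0],[12,15,-20,0,0,0]]' 0.62 && python3 -m crank '[[0,0,0,0,0,0],[0,0,0,0,0,0]]' 1
python3 -c "
from h import *
im,P=tins(); cv2.imwrite('pics/w4.png',im)
go(.674,.031,.12,-3.7)"
```

```text
time: 28.75
eef_pos: [0.4316, 0.2126, 0.0108]
tcp_rot: [1.0, -0.031, 0.0, -0.0]
contact_force: [-0.5, -1.2, -0.4]
opening: 0.503
finger_force: 42.0
time: 29.75
eef_pos: [0.5216, 0.0796, 0.2098]
tcp_rot: [1.0, -0.031, 0.003, -0.0]
contact_force: [1.5, 0.1, 0.6]
opening: 0.622
finger_force: 0.0
time: 29.95
eef_pos: [0.5197, 0.0797, 0.2059]
tcp_rot: [0.999, -0.032, -0.0, -0.0]
contact_force: [-0.9, 0.1, -0.4]
opening: 0.933
finger_force: 0.0
tin [433.6 213.9] r 21.4 z 0.039 px [143. 249.]
tin [436.3 291.7] r 22.9 z 0.039 px [ 82. 254.]
tin [ 626.7 -144.9] r 23.1 z 0.041 px [469.  59.]
tin [ 625.  -191.6] r 26.3 z 0.035 px [508.  46.]
tin [ 682.  -148.4] r 16.0 z 0.041 px [475.   3.]
row [15.81  3.97  8.5 ] [-0.     0.002  0.002] f [ 0.12 -0.29 -0.44] t 30.0
```

View pics/w4.png

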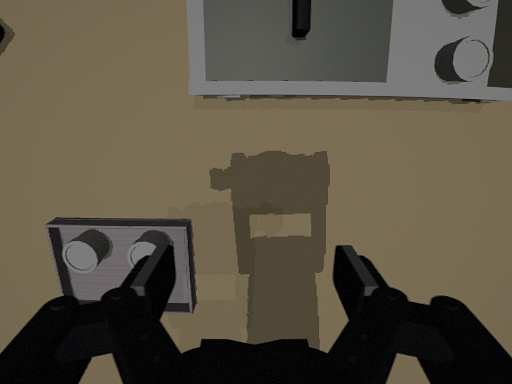

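Two empty tins are in the tray, at (83,254) and (150,250). The two loaded ones are in the compartment, at (470,58) and (470,2). Next I close the cover.

```bash
python3 -m crank '[[5,1.3,2,0,0,0],[10,2.6,4,0,0,0],[15,4,6,0,0,0],[15.8,4,8.5,0,0,0],[15.8,4,8.5,0,0,0],[15.8,4,11,0,0,0],[15.8,4,14,0,0,0],[15.8,4,14,0,0,0],[15.8,4,14,0,0,0]]' 1 40 && python3 -m crank '[[0,0,0,0,0,0],[0,0,0,0,0,0],[0,0,0,0,0,0],[0,0,0,0,0,0],[0,0,0,0,0,0],[0,0,0,0,0,0]]' 0 40 && python3 -m crank '[[0,1,0,0,0,0],[0,2.5,0,0,0,0],[0,4,0,0,0,0],[0,5.5,0,0,0,0],[0,7,0,0,0,0],[0,8.5,0,0,0,0],[0,10,0,0,0,0],[0,11.5,0,0,0,0],[0,13,0,0,0,0],[0,14,0,0,0,0]]' && python3 -m crank '[[0,0.5,0,0,0,0],[0,0.9,0,0,0,0],[0,0.9,0,0,0,0]]'
```

```text
time: 30.9
eef_pos: [0.6735, 0.0321, 0.0661]
tcp_rot: [1.0, -0.03, -0.001, -0.0]
contact_force: [-0.1, 0.2, 0.5]
opening: 0.998
finger_force: 0.0
time: 31.5
eef_pos: [0.6748, 0.0307, 0.0664]
tcp_rot: [1.0, -0.031, 0.0, -0.0]
contact_force: [-1.2, 0.1, 2.3]
opening: 0.134
finger_force: 40.4
time: 32.5
eef_pos: [0.6657, -0.1115, 0.0665]
tcp_rot: [0.999, -0.032, 0.0, 0.0]
contact_force: [-1.1, 2.5, 4.6]
opening: 0.131
finger_force: 40.8
time: 32.8
eef_pos: [0.6652, -0.119, 0.0665]
tcp_rot: [0.999, -0.032, 0.0, -0.001]
contact_force: [-1.9, 4.2, 4.6]
opening: 0.133
finger_force: 40.9
```

```bash
python3 -m crank '[[0,0.3,0,0,0,0],[0,0.3,0,0,0,0],[0,0.3,0,0,0,0]]' && python3 -m crank '[[0,0.2,0,0,0,0],[0,0.2,0,0,0,0]]'
```

```text
time: 33.1
eef_pos: [0.6652, -0.119, 0.0664]
tcp_rot: [0.999, -0.032, -0.0, -0.003]
contact_force: [-1.3, 11.7, 5.7]
opening: 0.132
finger_force: 41.1
time: 33.3
eef_pos: [0.6652, -0.1191, 0.0664]
tcp_rot: [0.999, -0.032, -0.0, -0.004]
contact_force: [0.3, 16.6, 7.2]
opening: 0.133
finger_force: 41.3
```

At the stop: the force rises with no further motion. I release, retreat and check.

```bash
python3 -m crank '[[0,-0.3,0,0,0,0],[0,-0.4,0,0,0,0],[0,-0.4,0,0,0,0],[0,-0.4,0,0,0,0],[0,-0.4,-1.5,0,0,0],[0,-0.4,-5,0,0,0],[0,-0.4,-10,0,0,0],[-5,-0.4,-14,0,0,0],[-10,-0.4,-18,0,0,0],[-14,-0.4,-20,0,0,0]]' 1 && python3 -m crank '[[0,0,0,0,0,0],[0,0,0,0,0,0],[0,0,0,0,0,0]]'
python3 - <<'E'
from h import *
im,P=tins(); cv2.imwrite('pics/w5.png',im)
q=P[(P[...,2]>.082)&(P[...,2]<.095)&(abs(P[...,0]-.665)<.05)&(abs(P[...,1]+.1)<.1)]
c,s,a=cv2.minAreaRect(q[:,:2].astype(np.float32)*1000); print("grip",c,s,a)
E
```

```text
time: 34.3
eef_pos: [0.5442, -0.112, 0.2578]
tcp_rot: [1.0, -0.031, 0.002, 0.001]
contact_force: [0.4, 0.2, 0.5]
opening: 1.007
finger_force: 0.0
time: 34.6
eef_pos: [0.545, -0.1117, 0.254]
tcp_rot: [1.0, -0.031, -0.0, -0.0]
contact_force: [-0.6, -1.1, 0.5]
opening: 0.998
finger_force: 0.0
tin [431.  211.5] r 22.6 z 0.038 px [ 32. 259.]
tin [ 604.2 -434. ] r 12.9 z 0.034 px [508. 105.]
grip (663.5985107421875, -118.63068389892578) (11.740882873535156, 50.09529495239258) 86.59565734863281
```

View pics/w5.png

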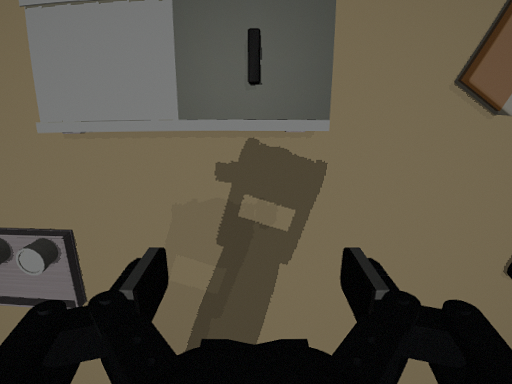

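The cover is shut, with its grip at (254,56) and no gap at the end wall. The tins are in the tray at (35,258) and at the left edge.

```bash
python3 -c "
from plant import ctrl
print(ctrl.sign_off())"
```

```text
the job is handed in; nothing more can be done
None
```

I found four tins and handed the job in at about 35 s: the two loaded ones are in the storage case with its cover pushed home against the stop, the two empty ones are in the tray, and the arm never went near the flask, spectacle case or mouse; the hand-in gave no verdict.

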